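# Reject the cracked regulator

### The job

Pull the cracked grey regulator out of the leaning test dock that grips it, and put it wholly inside the tipped tin reject bin. Then swing the bin back upright under its blue hood. Leave the green regulator in its dock and do not disturb the other things lying about.

Things in the scene. Friction and masses are not known exactly. Their poses are not given: they have to be found in the camera images.
- cracked: Cracked grey regulator, about 0.35 kg: disc 84 mm across, 34 mm thick, black cracks on both flat faces; brass tail (20 x 30 mm, 46 long, small side bars) from its rim. Origin: centre of the tail's end. z runs from it through the disc (centre z = 82 mm, far rim 124); x = disc axis (flat faces at +-17 mm). Stub at +y to 58 mm. In the dock z leans 32 deg to the robot's side, x points away and up
- cracked_top (a point): Point on the disc's rim farthest from the tail (z = 124 mm of cracked; same axes)
- dock_a: Fixed test dock holding the cracked regulator: steel foot (x -70 to 60, y -55 to 55 mm about the origin on its underside, 12 mm thick), yellow channel block leaning 32 deg from vertical towards -x (the robot's side), 54 mm square, 34 mm deep, 86 mm across its brass plunger housings. x, y level
- dock_a_seat (a point): Bottom centre of dock_a's channel, 42 mm above the table, where the tail's end rests. Two sprung plungers behind the tail's side bars hold the regulator: a straight pull of about 10 to 20 N along its z frees it in the first 10 mm; after 40 mm the tail is out of the channel. Axes as dock_a
- sound: The good regulator, to be left alone: same shape, size and frame as the cracked one but green with a white spot on each face; stands in the other dock
- dock_b: The other test dock, fixed, just like dock_a; it holds the green regulator
- bin_stand: Fixed blue stand of the reject bin. Origin: underside, straight below the hinge pin; x level, away from the robot's side; y along the pin, which is 85 mm up. Base plate x -75 to 115, y +-100, 6 mm thick. Side plates at y = +-90 mm, x -20 to 90, carry a flat hood over x -20 to 95 mm, underside 246 and top 251 mm above the table
- tub (a joint): Tip of the tin tub about its hinge pin, rad: 0 = upright against its stop under the hood; grows as its mouth tips towards -x of bin_stand (to the robot), up to 0.72; starts tipped. The hinge is stiff (0.8 N m) and stays where left; pushing the front lip along +x with about 6 to 18 N swings it upright
- tub_floor (a point): Centre of the tub's inner floor, 21 mm below the hinge pin along the tub's z. z points out of the open mouth along the walls and tips with the tub; y along the pin. Inside 146 (x) x 150 (y) mm, 141 mm deep, tin walls 4 mm
- tub_lip (a point): Middle of the top outer edge of the tub's front wall (x = -77, z = 141 mm from tub_floor), a red strip just below it; axes as tub_floor
- stem: Bent brass stem lying on the ledge, 120 mm long, 14 to 22 mm thick; origin at its middle underneath; leave alone
- sleeve: Aluminium adapter sleeve standing on end, 56 mm in diameter, 70 mm tall; origin centre of underside; leave alone
- knob_cap: Blue plastic knob cap, 64 mm in diameter, 32 mm tall; origin centre of underside; leave alone
- spanner: Steel spanner lying flat, 180 mm long; origin underneath, about its middle; leave alone
- gauge: Loose pressure gauge lying face up, 72 mm in diameter, 28 mm tall; origin centre of underside; leave alone
Mind the look-alikes: they are no part of the job. What is shaped like the cracked but purple or red is not meant.

How it is judged (in metres and radians):
On the way, in this order (a step that is already met when the one before it is completed fails the run):
1. the cracked regulator is clear of its dock (distance between cracked and dock_a_seat above 0.06 m), for 0.1 s.
2. the cracked regulator is inside the tub and let go (x of cracked in the frame of tub_floor between -0.076 and 0.076 m and y of cracked in the frame of tub_floor between -0.078 and 0.078 m and z of each of cracked, cracked_top in the frame of tub_floor below 0.141 m and contact force between the fingers and cracked below 0.3 N), for 0.2 s.
At the end, for the whole second after the job is handed in: The cracked regulator lies at rest wholly inside the tin tub (tail end and disc top both below the rim), the tub stands upright to within 0.1 rad of its stop, and the green regulator is still seated in its dock (within 10 mm) (x of cracked in the frame of tub_floor between -0.076 and 0.076 m and y of cracked in the frame of tub_floor between -0.078 and 0.078 m and z of cracked in the frame of tub_floor between -0.005 and 0.141 m and z of cracked_top in the frame of tub_floor below 0.141 m and linear speed of cracked below 0.03 m/s and value of joint tub below 0.1 rad and distance of sound from where it was at the start of the episode below 0.01 m); the robot touches nothing.
It fails at once if the green regulator is pulled or knocked out of place (10 mm) (distance of sound from where it was at the start of the episode above 0.01 m).
It fails at once if another thing on the ledge is shifted by more than 30 mm (distance of any of stem, sleeve, knob_cap, spanner, gauge from where it was at the start of the episode above 0.03 m).
It also fails if it takes over 61 s, if anything falls off the work surface, if the arm or the gripper's body presses on something with over 40 N, if the wrist force passes 120 N, or if a joint passes its speed limit or range.

### The arm

A 6-joint arm with a two-finger parallel gripper is mounted at the origin on the work surface. World frame = base frame: x ahead of the robot, y to its left, z up, the work surface at z = 0. Lengths are in mm, angles in rad, forces in N, time in s.
With the tool pointing down it reaches from about 350 to 725 mm from the base axis. Payload 4.3 kg.
Tool frame: the origin (TCP) lies on the centre line of the jaws, within the pads' length; the fingertips stand 14 mm ahead of it and the grasp point (between the pads) lies 5 mm behind it; z points along the fingers, y is the line along which they close (so a half turn about z gives the same grasp; the last joint's range is limited). The gripper opens to 85 mm and grips with 20 to 120 N. Pads are 22 mm wide; open, the fingers measure 114 mm over their backs; the gripper's body (76 mm by 85 mm) begins 54 mm behind the grasp point. The pads swing forward as they close: fully open they stand 13 mm farther back than shut.
Start: joints at [1.01, 0.377, 0.081, 1.274, 0, 1.46], TCP at [250.531, 517.59, 245.329] pointing down, gripper open.
Joint ranges: [-2.72, 2.72], [-0.84, 1.66], [-1.02, 1.22], [-1.77, 2.12], [-1.37, 1.28], [-3.14, 3.14]. Speed limits (rad/s): [2.57, 2.57, 3.14, 3.14, 3.14, 3.14].

### API

Orientations are given as a unit quaternion [x, y, z, w].
In Python, from station import ctrl gives the robot as it stands. The module is installed in compiled form; this text tells all that it offers.
- The arm moves only by the tool apply_moves, never from a script. Its argument "steps" is a list of rows, each a list of 2 entries, a list of its own where there are three numbers: the shift along the tool's x, y, z in cm, then the turn, a rotation vector about the tool's x, y, z in rad. In form: [[[dx, dy, dz], [ax, ay, az]], ...]. A call has 1 to 8 rows; each row is the pose to reach, as a shift and turn from the pose commanded when the call began, along the tool's axes at that moment; what a row does not reach only later rows make up. A row lasts 1/8 s, in which the tool goes at most 62.5 mm and 10.7 degrees, less where a joint would pass 70% of its speed; a pose out of reach is approached as far as the arm can. A call with a gripper value outside its range is refused whole. "grip" is the opening, from -1 (shut) to 1 (fully open), set as the call begins (left out, the last holds). The fingers move at their own pace and stop on an object; "newtons" is the grip in N (left out, the last holds). Time passes only in rows, so rows that repeat a pose let the fingers close. It gives the time, the measured TCP pose, the force, the opening and the grip force at its end, in the units of the state.
- ctrl.get_state(): the state, without advancing time (a new reading comes with each control period).
- ctrl.read_camera(name): name is "scene" or "top"; returns the picture (384x512x3 uint8, red, green, blue); there is no depth.
- ctrl.calibration(name): a dict with "fovy" (degrees; the focal length in pixels is half the picture's height over the tangent of half this angle, whatever the lens; pixels are square), "cx", "cy" (the principal point, pixels), "rvec" (rotation vector, rad) and "tvec" (3), from world to camera coordinates, as OpenCV has them. Camera axes: x right, y down, z forward; pixel columns grow to the right and rows downward; lengths in mm; the calibration is good to about 2 mm. A picture is of the moment at which its call begins. calibration takes no time and is no camera call.
- ctrl.job_done(): hands the job in; it is judged then, once.
The state is a dict: "time": time; "qpos": joint angles; "joint_velocities": joint speeds; "joint_torque": joint torques, N m; "tcp_pos": TCP position; "eef_rot": TCP orientation; "ft_force": force on the tool from outside, world axes, zero at the start; "moment": the same for the moment, N m; "width": opening from 0.0 (shut) to 1.0 (fully open); "gripper_force": force on a finger pad.
Only numpy, scipy, OpenCV 4.12 (cv2) and the standard library are available. Lean on these libraries where they do the work, as an engineer would, in place of code of your own. Each camera call takes 0.05 s, during which the arm holds its last target. There are 200 camera calls.

## Working session

There is one attempt and no reset: what is moved stays moved. The work goes in short steps, Python scripts to look and compute and a tool call to move; the robot and the scene stay as the last step left them, time stands still between calls to the robot, and variables do not carry over. Pictures are saved under pics/ and viewed, at most 10 in all, crops included, and the job is handed in when it is done.

Besides the shell and the picture viewer there is one more tool, called after "Emit:" as name(argument=value, ...), one argument or row to a line, values as JSON. apply_moves: Moves the arm, as the interface text tells. Its arguments: {"type":"object","properties":{"steps":{"type":"array"},"grip":{"type":"number"},"newtons":{"type":"number"}},"required":["steps"]}

```bash
mkdir -p pics; cat > h.py <<'E'
import numpy as np, cv2
from scipy.spatial.transform import Rotation as R
from station import ctrl
def cal(n):
    c=ctrl.calibration(n); f=192/np.tan(np.radians(c['fovy'])/2)
    K=np.array([[f,0,c['cx']],[0,f,c['cy']],[0,0,1.]])
    return K,R.from_rotvec(np.ravel(c['rvec'])).as_matrix(),np.ravel(c['tvec'])
def ray(n,p):
    K,r,t=cal(n); d=r.T@np.linalg.inv(K)@[p[0],p[1],1]; return -r.T@t,d/np.linalg.norm(d)
def onz(n,p,z):
    o,d=ray(n,p); return o+d*(z-o[2])/d[2]
def tri(a,b):
    (o,d),(p,e)=ray('scene',a),ray('top',b)
    s=np.linalg.lstsq(np.c_[d,-e],p-o,rcond=None)[0]
    q,w=o+d*s[0],p+e*s[1]; return (q+w)/2,np.linalg.norm(q-w)
def proj(n,X):
    K,r,t=cal(n); q=K@(r@np.asarray(X,float)+t); return q[:2]/q[2]
def shot(n,f):
    im=ctrl.read_camera(n)[:,:,::-1].copy(); cv2.imwrite('pics/'+f,im); return im
E
python3 - <<'E'
from h import *
for n in('scene','top'):
    im=shot(n,n+'0.png'); cv2.imwrite(f'pics/{n}0b.png',cv2.resize(im,(800,600),interpolation=cv2.INTER_CUBIC))
    K,r,t=cal(n); print(n,K[0,0],K[:2,2],-r.T@t,r[2])
print(ctrl.get_state())
E
```

```text
scene 355.8061413053402 [256.80757797 188.00540996] [ 200.23105588 -407.104621    897.01948777] [ 0.37922917  0.50442783 -0.7757176 ]
top 415.51044219461374 [260.48359402 201.69310979] [ 403.74000261   74.55290384 1369.1463263 ] [ 0.15944868  0.02353228 -0.98692571]
{'time': 0.1, 'qpos': array([ 1.00969587e+00,  3.77990010e-01,  7.97742574e-02,  1.27440013e+00,
       -3.85227599e-06,  1.46050665e+00]), 'joint_velocities': array([-1.03620178e-03, -2.19913176e-03,  3.67230458e-03,  3.74530097e-04,
        9.81742901e-05, -1.27757077e-03]), 'joint_torque': array([ 2.44418425e-04, -4.64693928e+01,  2.70582139e+01,  1.19879149e-02,
       -1.22848919e-04,  2.45608653e-06]), 'tcp_pos': array([250.2169994 , 517.08450586, 244.45999719]), 'eef_rot': array([ 2.23501419e-01,  9.74703179e-01, -8.59631458e-04, -2.97885926e-04]), 'ft_force': array([ 0.20120963,  0.2103029 , -0.10735503]), 'moment': array([ 0.03363148, -0.03411283,  0.01581549]), 'gripper_force': 0.0, 'width': 1.0014113696333689}
```

View pics/scene0b.png

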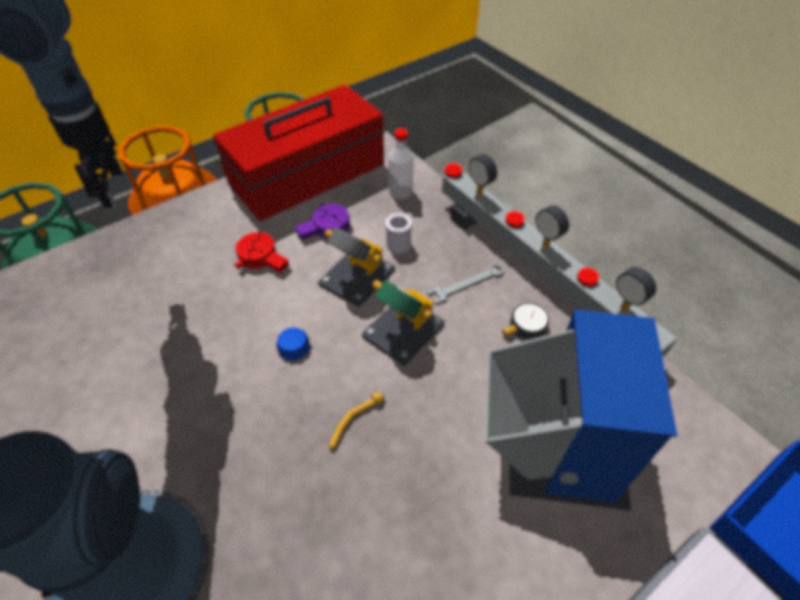

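View pics/top0b.png

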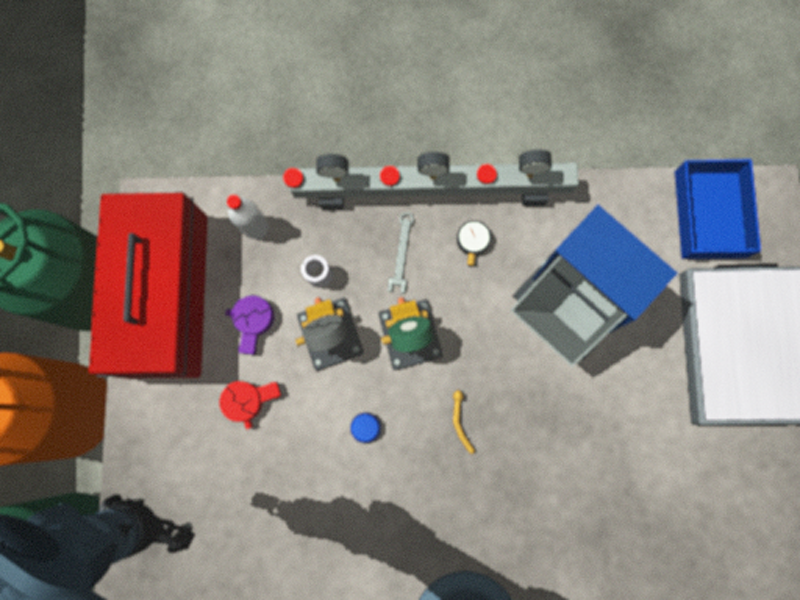

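The scene view at 800×600 shows grey (347,243), green (400,300), purple (325,222) and red (257,250), with the tipped tub at (535,385). In the top view, the possible regulators are grey with black cracks in dock (330,325), green with a white spot (407,328), purple (252,315) and red (240,400). I choose grey and check it in a close crop.

```bash
python3 - <<'E'
from h import *
s=cv2.imread('pics/scene0.png');t=cv2.imread('pics/top0.png')
# crops x5 (docks) 
def c(im,x,y,w,h,k): return cv2.resize(im[y:y+h,x:x+w],(w*k,h*k),interpolation=cv2.INTER_CUBIC)
a=c(s,198,138,66,100,6); b=c(t,182,180,66,100,6); cv2.imwrite('pics/crop1.png',np.hstack([a,b]))
a=c(s,304,190,133,140,3); b=c(t,320,125,120,125,3)
b=cv2.copyMakeBorder(b,0,a.shape[0]-b.shape[0],0,0,cv2.BORDER_CONSTANT)
cv2.imwrite('pics/crop2.png',np.hstack([a,b]))
E
```

```text
(no output)
```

View pics/crop1.png

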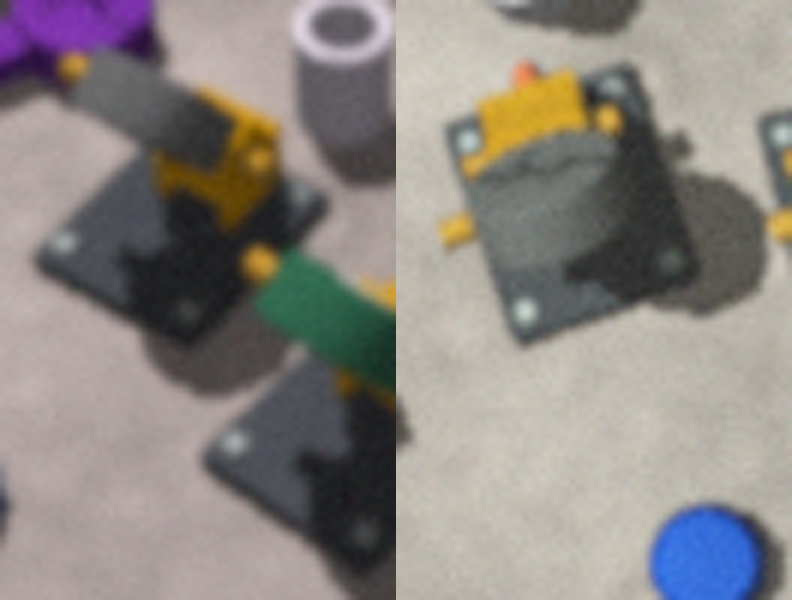

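View pics/crop2.png

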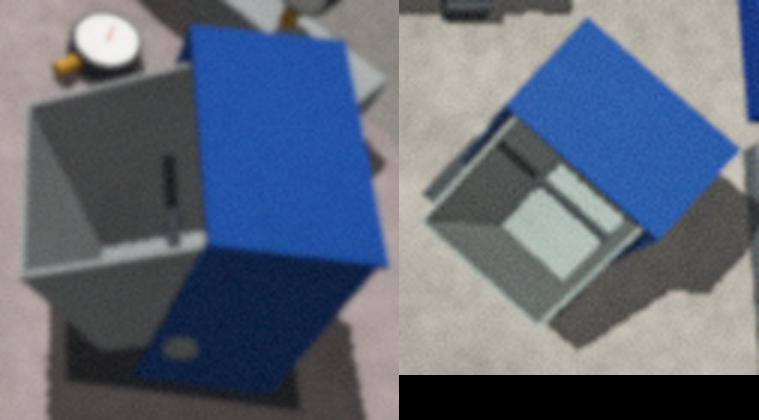

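Grey disc with black cracks on its upper face (right panel, about (540,155)) seated in the yellow block is confirmed. Foot corners, stub tip, hood corners and lip corners are readable in the crops.

```bash
python3 - <<'E'
from h import *
S1=lambda p:(198+p[0]/6-.4,138+p[1]/6-.4); T1=lambda p:(182+(p[0]-396)/6-.4,180+p[1]/6-.4)
S2=lambda p:(304+p[0]/3-.3,190+p[1]/3-.3); T2=lambda p:(320+(p[0]-399)/3-.3,125+p[1]/3-.3)
np.set_printoptions(precision=1,suppress=True)
def T(n,a,b,S,Tt): print(n,*tri(S(a),Tt(b)))
print('foot A top'); P=[onz('top',T1(p),12) for p in[(447,128),(522,345),(697,265),(632,62)]]
print(np.array(P)); 
print('foot A scene'); print(np.array([onz('scene',S1(p),12) for p in[(38,258),(190,345),(328,200)]]))
T('foot L',(38,258),(522,345),S1,T1); 
T('stub',(73,68),(455,230),S1,T1)
T('bolt',(65,242),(525,312),S1,T1)
for n,a,b in[('hoodfar',(190,27),(588,18)),('',(345,42),(738,148)),('',(385,265),(657,240)),('',(207,246),(510,103))]: pass
H=[((190,27),(510,103)),((345,42),(588,18)),((385,265),(738,148)),((207,246),(657,240))]
for a,b in H: T('hood',a,b,S2,T2)
T('lipL',(27,105),(427,220),S2,T2);T('lipR',(23,275),(540,323),S2,T2)
E
```

```text
foot A top
[[629.1 341.   12. ]
 [508.4 297.9  12. ]
 [550.9 202.1  12. ]
 [664.7 238.3  12. ]]
foot A scene
[[513.5 296.5  12. ]
 [546.  197.3  12. ]
 [664.8 236.2  12. ]]
foot L [510.7 296.6  13.2] 5.2047574216446755
stub [559.8 316.  113.4] 0.5350593417508427
bolt [527.8 294.9  16.3] 4.035166553384865
hood [ 698.2 -164.3  253. ] 1.7035262236665742
hood [ 780.3 -242.1  251.2] 2.7545608837603686
hood [ 654.6 -370.7  248.6] 1.1562564701161784
hood [ 571.4 -292.2  249.1] 2.2660267546713704
lipL [608.  -99.4 148.7] 1.9551761754472357
lipR [ 505.7 -207.1  141.8] 0.8879255204205652
```

```bash
cat >> h.py <<'E'
def yawR(deg): return R.from_euler('z',deg,degrees=True).as_matrix()
TILT=np.radians(32)
def lean(a): # columns x,y,z of a part leaning a towards -x
    return np.array([[np.cos(a),0,-np.sin(a)],[0,1,0],[np.sin(a),0,np.cos(a)]])
YA=18.5; seat=np.array([619.,276,42]); RC=yawR(YA)@lean(TILT)
def cr(p): return seat+RC@np.array(p,float)
YB=-44.6; pin=np.array([649.5,-241,85])
def tub(p,th=.56): return pin+yawR(YB)@lean(th)@(np.array(p,float)-[0,0,21])
E
python3 - <<'E'
from h import *
s=cv2.imread('pics/scene0.png');t=cv2.imread('pics/top0.png')
def draw(im,n,x,y,w,h,k,L):
    o=cv2.resize(im[y:y+h,x:x+w],(w*k,h*k),interpolation=cv2.INTER_CUBIC)
    for l,c in L:
        P=np.array([(proj(n,p)+.4-[x,y])*k for p in l]); cv2.polylines(o,[P.round().astype(int)],False,c,1,cv2.LINE_AA)
    return o
a=np.linspace(0,2*np.pi,40)
L=[([cr([x,42*np.cos(b),82+42*np.sin(b)]) for b in a],c) for x,c in((17,(0,0,255)),(-17,(255,0,255)))]
L.append(([cr([0,42,82]),cr([0,58,82])],(255,255,0)))
Rz=yawR(YA); O=seat-[0,0,42]-Rz@[26,0,0]
L.append(([O+Rz@np.array([u,v,12.]) for u,v in[(-70,-55),(60,-55),(60,55),(-70,55),(-70,-55)]],(0,255,0)))
B=[([tub(p) for p in[(-77,-79,141),(-77,79,141),(77,79,141),(77,-79,141),(-77,-79,141)]],(0,0,255)),
   ([tub(p) for p in[(-73,-75,0),(-73,75,0),(73,75,0),(73,-75,0),(-73,-75,0)]],(0,255,0)),
   ([pin+yawR(YB)@np.array(p) for p in[(-20,-90,166),(-20,90,166),(95,90,166),(95,-90,166),(-20,-90,166)]],(0,255,255))]
r1=np.hstack([draw(s,'scene',198,138,66,66,6,L),draw(t,'top',182,180,66,66,6,L)])[:330]
r2=np.hstack([draw(s,'scene',304,190,132,130,3,B)[:, :396],draw(t,'top',318,122,132,130,3,B)])[:270]
r2=np.hstack([draw(s,'scene',304,190,132,135,2,B),draw(t,'top',318,122,132,135,2,B)])
r2=cv2.copyMakeBorder(r2,0,0,0,r1.shape[1]-r2.shape[1],cv2.BORDER_CONSTANT)
cv2.imwrite('pics/ov.png',np.vstack([r1,r2]))
E
```

```text
(no output)
```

View pics/ov.png

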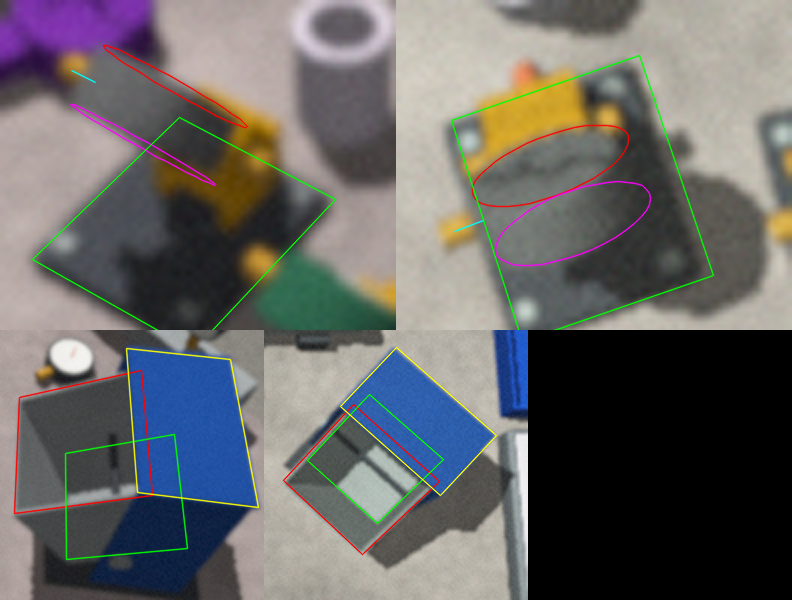

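```bash
python3 - <<'E'
from h import *
for n in('scene','top'):
    im=cv2.imread(f'pics/{n}0.png').astype(np.float32)
    for v,zz in((0,82),(-22,82),(22,82),(0,105)):
        xs=np.arange(-40,41,4); P=np.array([proj(n,cr([x,v,zz+ (38 if False else 0)])) for x in xs])
        # sample along cracked-x line through the visible rim (upper rim point in this view)
        q=np.array([proj(n,cr([x,v,82+np.sqrt(42**2-v*v)])) for x in xs],np.float32) if zz==82 else P.astype(np.float32)
        c=cv2.remap(im,q[:,0][None].astype(np.float32),q[:,1][None].astype(np.float32),cv2.INTER_LINEAR)[0]
        print(n,v,zz); print(' x ',*[f'{x:4d}' for x in xs]);
        for k in(2,1,0): print(' '+'BGR'[k],' ',*[f'{int(a):4d}' for a in c[:,k]])
    # z profile on axis line x=+17 face
    zs=np.arange(40,150,5); q=np.array([proj(n,cr([10,0,z])) for z in zs],np.float32)
    c=cv2.remap(im,q[:,0][None].copy(),q[:,1][None].copy(),cv2.INTER_LINEAR)[0]
    print('z',*[f'{z}:{int(a[2])},{int(a[0])}' for z,a in zip(zs,c)])
    ys=np.arange(-64,65,4); q=np.array([proj(n,cr([17,y,82])) for y in ys],np.float32)
    c=cv2.remap(im,q[:,0][None].copy(),q[:,1][None].copy(),cv2.INTER_LINEAR)[0]
    print('y',*[f'{z}:{int(a[2])},{int(a[0])}' for z,a in zip(ys,c)])
E
```

```text
scene 0 82
 x   -40  -36  -32  -28  -24  -20  -16  -12   -8   -4    0    4    8   12   16   20   24   28   32   36   40
 R    181  185  188  188  182  146  106   97  100   99  101  101  100  100   81   57   53   71  113  156  174
 G    167  172  175  175  167  138  101   98  101   99  101  100  103   99   76   42   36   54  100  142  161
 B    167  170  172  172  166  134  101   98  102  101  102  102  103  102   87   67   62   73  107  143  159
scene -22 82
 x   -40  -36  -32  -28  -24  -20  -16  -12   -8   -4    0    4    8   12   16   20   24   28   32   36   40
 R     78   76   83   85   91   79   69   74   76   78   79   83   81   96  138  182  195  195  194  193  191
 G     79   81   83   86   88   76   69   75   76   78   80   82   82   94  130  169  180  182  180  178  177
 B     88   87   90   90   89   74   67   77   77   78   80   83   83   94  128  166  179  181  177  176  175
scene 22 82
 x   -40  -36  -32  -28  -24  -20  -16  -12   -8   -4    0    4    8   12   16   20   24   28   32   36   40
 R    176  175  178  179  173  145  111  102  105  105  107  108  108  104   
[... 2969 characters left out ...]
    61   47   52   60   83   97   96   99  102  105  105  115  116  117  108   98   96  106  112  110   97
z 40:113,113 45:113,114 50:112,113 55:109,109 60:105,105 65:101,102 70:95,96 75:93,93 80:101,101 85:107,105 90:110,108 95:113,113 100:116,117 105:117,119 110:117,117 115:115,115 120:114,113 125:109,110 130:104,106 135:107,108 140:107,109 145:108,109
y -64:190,174 -60:169,156 -56:102,93 -52:56,55 -48:51,52 -44:50,50 -40:53,49 -36:73,67 -32:100,98 -28:110,110 -24:106,109 -20:107,108 -16:102,102 -12:92,92 -8:93,92 -4:98,99 0:103,103 4:96,97 8:90,90 12:91,90 16:91,91 20:94,94 24:94,95 28:97,97 32:102,103 36:106,109 40:111,113 44:127,126 48:170,160 52:194,178 56:194,177 60:194,179 64:199,185
```

```bash
sed -i 's/seat=np.array.*\]); RC/seat=np.array([616.,280,41]); RC/' h.py; cat >> h.py <<'E'
def tool(Rp): # tool z = -z of part, tool y = +x of part
    return np.c_[-Rp[:,1],Rp[:,0],-Rp[:,2]] if np.linalg.det(np.c_[-Rp[:,1],Rp[:,0],-Rp[:,2]])>0 else np.c_[Rp[:,1],Rp[:,0],-Rp[:,2]]
def go(P,Rt):
    s=ctrl.get_state(); R0=R.from_quat(s['eef_rot']).as_matrix()
    print('shift cm',np.round(R0.T@(np.array(P)-s['tcp_pos'])/10,2),'turn',np.round(R.from_matrix(R0.T@Rt).as_rotvec(),3),'q',np.round(s['qpos'],2),'t',round(s['time'],2))
E
python3 - <<'E'
from h import *
print(cr([0,0,210]),cr([0,0,90])); go(cr([0,0,210]),tool(RC))
E
```

```text
[510.46765554 244.68937149 219.09010019] [570.77185237 264.86687349 117.32432865]
shift cm [-35.29 -13.17   2.55] turn [-0.53  -0.222  0.776] q [ 1.01  0.38  0.08  1.27 -0.    1.46] t 0.1
```

Emit:
apply_moves(
  steps=[
    [[-5,-2,0],[-0.07,-0.03,0.1]],
    [[-10,-4,0.5],[-0.15,-0.06,0.21]],
    [[-15,-6,1],[-0.22,-0.09,0.32]],
    [[-20,-8,1.5],[-0.3,-0.13,0.44]],
    [[-25,-10,2],[-0.38,-0.16,0.55]],
    [[-30,-12,2.3],[-0.46,-0.19,0.67]],
    [[-35.3,-13.2,2.5],[-0.53,-0.222,0.776]],
    [[-35.3,-13.2,2.5],[-0.53,-0.222,0.776]],
  ],
  grip=0.4,
  newtons=100,
)

```text
time: 1.1
tcp_pos: [511.1, 242.2, 219.0]
eef_rot: [0.564, 0.779, 0.224, 0.161]
ft_force: [-0.7, -0.5, 0.4]
width: 0.696
gripper_force: 0.0
```

```bash
python3 - <<'E'
from h import *
go(cr([0,0,210]),tool(RC)); go(cr([0,0,90]),tool(RC))
E
```

```text
shift cm [0.25 0.01 0.  ] turn [ 0.     0.002 -0.005] q [ 0.33 -0.04 -0.68  0.38 -0.01  1.59] t 1.1
shift cm [2.8e-01 1.0e-02 1.2e+01] turn [ 0.     0.002 -0.005] q [ 0.33 -0.04 -0.68  0.38 -0.01  1.59] t 1.1
```

Emit:
apply_moves(
  steps=[
    [[0.25,0,3],[0,0,0]],
    [[0.25,0,6],[0,0,0]],
    [[0.25,0,7],[0,0,0]],
    [[0.25,0,7],[0,0,0]],
  ],
)

```text
time: 1.6
tcp_pos: [544.4, 259.5, 160.2]
eef_rot: [0.561, 0.78, 0.224, 0.16]
ft_force: [-0.5, 0.0, -0.4]
width: 0.699
gripper_force: 0.0
```

```bash
python3 - <<'E'
from h import *
go(cr([0,0,90]),tool(RC))
s=shot('scene','s2.png');t=shot('top','t2.png')
c=lambda im,x,y,w,h,k: cv2.resize(im[y:y+h,x:x+w],(w*k,h*k),interpolation=cv2.INTER_CUBIC)
cv2.imwrite('pics/c2.png',np.hstack([c(s,170,90,95,110,4),c(t,165,170,95,110,4)]))
E
```

```text
shift cm [-0.34 -0.    5.05] turn [-0.001 -0.002  0.   ] q [ 0.34  0.1  -0.7   0.21 -0.01  1.59] t 1.6
```

View pics/c2.png

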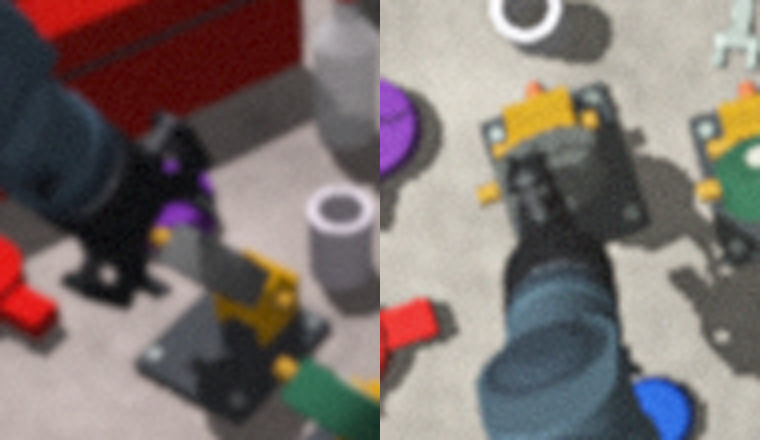

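The fingers straddle the disc (left panel, disc edge-on at about (205,260)). In the top panel the upper finger (530,170) looks left of the disc centre (555,155), so I'll check that numerically.

```bash
python3 - <<'E'
from h import *
s=ctrl.get_state();Rt=R.from_quat(s['eef_rot']).as_matrix()
k=lambda p:(proj('top',p)+.4-[165,170])*4+[380,0]
for y,z in((32,10),(40,10),(40,-20),(40,-50)): print('tool',y,z,k(s['tcp_pos']+Rt@[0,y,z]).round())
print('disc face centre',k(cr([17,0,82])).round(),'top rim',k(cr([17,0,124])).round(),'L/R',k(cr([17,42,82])).round(),k(cr([17,-42,82])).round(), 'stub end',k(cr([0,58,82])).round())
ks=lambda p:(proj('scene',p)+.4-[170,90])*4
for y,z in((32,10),(-32,10)): print('sc',y,z,ks(s['tcp_pos']+Rt@[0,y,z]).round())
print('disc',ks(cr([17,0,124])).round(),ks(cr([-17,0,124])).round(),'stub',ks(cr([0,58,82])).round())
# bright finger tip vs disc row profile
t=cv2.imread('pics/top0.png').astype(np.float32)
for z in(70,82,95,105):
  ys=np.arange(-56,60,4);q=np.array([proj('top',cr([17,y,z])) for y in ys],np.float32)
  print(z,*[f'{y}:{int(a)}' for y,a in zip(ys,cv2.remap(t,q[:,:1].copy(),q[:,1:].copy(),cv2.INTER_LINEAR)[:,0,1])])
E
```

```text
tool 32 10 [536. 161.]
tool 40 10 [532. 151.]
tool 40 -20 [533. 167.]
tool 40 -50 [534. 183.]
disc face centre [546. 154.] top rim [547. 175.] L/R [493. 172.] [598. 136.] stub end [481. 198.]
sc 32 10 [204. 208.]
sc -32 10 [162. 284.]
disc [201. 233.] [179. 273.] stub [153. 238.]
70 -56:58 -52:51 -48:52 -44:64 -40:80 -36:105 -32:115 -28:115 -24:118 -20:112 -16:113 -12:108 -8:112 -4:115 0:110 4:105 8:89 12:90 16:100 20:98 24:94 28:99 32:103 36:114 40:124 44:158 48:188 52:186 56:189
82 -56:54 -52:49 -48:49 -44:51 -40:74 -36:107 -32:112 -28:106 -24:107 -20:102 -16:93 -12:92 -8:99 -4:102 0:92 4:99 8:102 12:102 16:105 20:103 24:105 28:111 32:118 36:117 40:133 44:170 48:187 52:188 56:190
95 -56:51 -52:52 -48:51 -44:49 -40:68 -36:85 -32:89 -28:99 -24:109 -20:111 -16:115 -12:109 -8:105 -4:104 0:106 4:115 8:117 12:117 16:115 20:117 24:119 28:118 32:119 36:120 40:140 44:169 48:177 52:181 56:181
105 -56:49 -52:53 -48:53 -44:53 -40:57 -36:71 -32:92 -28:108 -24:119 -20:119 -16:118 -12:117 -8:118 -4:115 0:117 4:120 8:122 12:120 16:119 20:120 24:120 28:117 32:121 36:126 40:144 44:167 48:178 52:173 56:179
```

Emit:
apply_moves(
  steps=[
    [[-0.3,0,2],[0,0,0]],
    [[-0.3,0,4],[0,0,0]],
    [[-0.3,0,5],[0,0,0]],
    [[-0.3,0,5],[0,0,0]],
  ],
)

```text
time: 2.2
tcp_pos: [571.2, 264.9, 118.7]
eef_rot: [0.562, 0.78, 0.224, 0.161]
ft_force: [0.3, -0.3, 0.8]
width: 0.7
gripper_force: 0.0
```

Emit:
apply_moves(
  steps=[
    [[0,0,0],[0,0,0]],
    [[0,0,0],[0,0,0]],
    [[0,0,0],[0,0,0]],
    [[0,0,0],[0,0,0]],
  ],
  grip=-1,
  newtons=100,
)

```text
time: 2.7
tcp_pos: [572.3, 265.2, 120.4]
eef_rot: [0.561, 0.78, 0.226, 0.162]
ft_force: [-3.6, -1.1, 6.6]
width: 0.389
gripper_force: 98.2
```

Emit:
apply_moves(
  steps=[
    [[0,0,-0.5],[0,0,0]],
    [[0,0,-1],[0,0,0]],
    [[0,0,-1.5],[0,0,0]],
    [[0,0,-2.5],[0,0,0]],
    [[0,0,-4],[0,0,0]],
    [[0,0,-6],[0,0,0]],
    [[0,0,-8],[0,0,0]],
    [[0,0,-8],[0,0,0]],
  ],
)

```text
time: 3.7
tcp_pos: [529.3, 250.8, 186.6]
eef_rot: [0.562, 0.78, 0.224, 0.161]
ft_force: [0.7, 0.8, -3.6]
width: 0.39
gripper_force: 99.3
```

```bash
python3 - <<'E'
from h import *
# carry pose: grasped at cracked z=90 (TCP). target: tub frame tail end at x=-15,y=-8
RB=yawR(YB)@lean(.56)
print(RC[:,1],tool(RC)[:,0])
for zt in(300,250,105): 
    P=tub([-12,-8,zt]); print(zt,P); go(P,tool(RB))
E
```

```text
[-0.31730466  0.94832366  0.        ] [-0.31730466  0.94832366  0.        ]
300 [ 531.12062721 -135.49762626  315.0099416 ]
shift cm [-36.67  -3.43 -17.34] turn [-0.002 -0.585  0.933] q [ 0.34  0.04 -0.7   0.28 -0.01  1.58] t 3.7
250 [ 550.03154762 -154.14632679  272.64718605]
shift cm [-39.05  -4.65 -13.12] turn [-0.002 -0.585  0.933] q [ 0.34  0.04 -0.7   0.28 -0.01  1.58] t 3.7
105 [ 604.87321681 -208.22755832  149.79519495]
shift cm [-45.93  -8.21  -0.86] turn [-0.002 -0.585  0.933] q [ 0.34  0.04 -0.7   0.28 -0.01  1.58] t 3.7
```

Emit:
apply_moves(
  steps=[
    [[0,0,-5],[0,0,0]],
    [[0,0,-10],[0,0,0]],
    [[0,0,-12],[0,0,0]],
    [[0,0,-12],[0,0,0]],
  ],
)

```text
time: 4.2
tcp_pos: [470.3, 230.9, 288.7]
eef_rot: [0.561, 0.78, 0.225, 0.161]
ft_force: [-0.6, 0.7, -4.1]
width: 0.387
gripper_force: 99.2
```

Emit:
apply_moves(
  steps=[
    [[-5,-0.4,-1.5],[0,-0.07,0.12]],
    [[-10,-1,-3],[0,-0.15,0.23]],
    [[-15,-1.5,-4],[0,-0.22,0.35]],
    [[-20,-2,-5],[0,-0.29,0.46]],
    [[-25,-2.5,-5.3],[0,-0.37,0.58]],
    [[-30,-3,-5.3],[0,-0.44,0.7]],
    [[-34,-3.2,-5.3],[0,-0.51,0.82]],
    [[-36.7,-3.4,-5.3],[0,-0.585,0.933]],
  ],
)

```text
time: 5.2
tcp_pos: [532.6, -136.9, 311.2]
eef_rot: [0.888, 0.369, 0.104, 0.253]
ft_force: [-0.2, 1.2, -4.7]
width: 0.382
gripper_force: 100.4
```

```bash
python3 - <<'E'
from h import *
RB=yawR(YB)@lean(.56)
for zt in(300,105): go(tub([-12,-8,zt]),tool(RB))
s=shot('scene','s3.png');t=shot('top','t3.png')
c=lambda im,x,y,w,h,k: cv2.resize(im[y:y+h,x:x+w],(w*k,h*k),interpolation=cv2.INTER_CUBIC)
cv2.imwrite('pics/c3.png',np.hstack([c(s,230,110,200,200,2),c(t,250,90,200,200,2)]))
E
```

```text
shift cm [-0.01  0.03 -0.43] turn [-0.005  0.005 -0.004] q [-0.21 -0.06 -0.43  0.72 -0.29  2.07] t 5.2
shift cm [ 0.08  0.13 19.07] turn [-0.005  0.005 -0.004] q [-0.21 -0.06 -0.43  0.72 -0.29  2.07] t 5.2
```

View pics/c3.png

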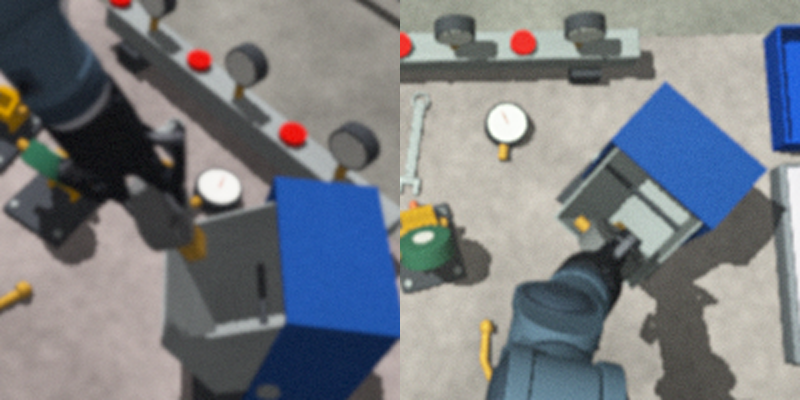

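The regulator is held with its tail (195,240, left panel) pointing into the tub mouth, and green is untouched. I'll insert it along the tub axis.

Emit:
apply_moves(
  steps=[
    [[0,0,4],[0,0,0]],
    [[0,0,8],[0,0,0]],
    [[0,0,11],[0,0,0]],
    [[0,0.1,14],[0,0,0]],
    [[0,0.1,16],[0,0,0]],
    [[0,0.1,18],[0,0,0]],
    [[0,0.1,18.5],[0,0,0]],
    [[0,0.1,18.5],[0,0,0]],
  ],
)

```text
time: 6.3
tcp_pos: [602.8, -203.9, 157.0]
eef_rot: [0.887, 0.372, 0.106, 0.253]
ft_force: [-0.1, 0.7, -2.6]
width: 0.385
gripper_force: 100.5
```

```bash
python3 - <<'E'
from h import *
go(tub([-12,-8,105]),tool(yawR(YB)@lean(.56)))
E
```

```text
shift cm [-0.16  0.    0.85] turn [-0.003 -0.     0.001] q [-0.32  0.21 -0.57  0.29 -0.24  1.97] t 6.3
```

Emit:
apply_moves(
  steps=[
    [[-0.1,0,0.5],[0,0,0]],
    [[-0.1,0,1.0],[0,0,0]],
    [[-0.1,0,1.3],[0,0,0]],
    [[-0.1,0,1.3],[0,0,0]],
  ],
)

```text
time: 6.8
tcp_pos: [607.7, -210.2, 147.0]
eef_rot: [0.887, 0.371, 0.106, 0.254]
ft_force: [0.1, 0.4, -3.8]
width: 0.389
gripper_force: 100.6
```

Emit:
apply_moves(
  steps=[
    [[0,0,0],[0,0,0]],
    [[0,0,0],[0,0,0]],
    [[0,0,0],[0,0,0]],
    [[0,0,0],[0,0,0]],
  ],
  grip=0.4,
)

```text
time: 7.3
tcp_pos: [607.9, -210.1, 147.4]
eef_rot: [0.887, 0.371, 0.107, 0.255]
ft_force: [-0.8, -0.2, -1.2]
width: 0.699
gripper_force: 0.7
```

Emit:
apply_moves(
  steps=[
    [[0,0,-3],[0,0,0]],
    [[0,0,-6],[0,0,0]],
    [[0,0,-11],[0,0,0]],
    [[0,0,-16],[0,0,0]],
    [[0,0,-20],[0,0,0]],
    [[0,0,-20],[0,0,0]],
    [[0,0,-20],[0,0,0]],
  ],
)

```text
time: 8.18
tcp_pos: [532.5, -135.9, 316.7]
eef_rot: [0.887, 0.371, 0.107, 0.255]
ft_force: [-0.0, -0.4, 0.6]
width: 0.703
gripper_force: 0.0
```

```bash
python3 - <<'E'
from h import *
go(tub([-12,-8,300]),tool(yawR(YB)@lean(.56)))
s=shot('scene','s4.png');t=shot('top','t4.png')
c=lambda im,x,y,w,h,k: cv2.resize(im[y:y+h,x:x+w],(w*k,h*k),interpolation=cv2.INTER_CUBIC)
cv2.imwrite('pics/c4.png',np.hstack([c(s,280,170,133,150,3),c(t,310,115,133,150,3)]))
E
```

```text
shift cm [-0.07 -0.19  0.08] turn [-0.    -0.001 -0.   ] q [-0.21 -0.07 -0.42  0.73 -0.29  2.07] t 8.18
```

View pics/c4.png

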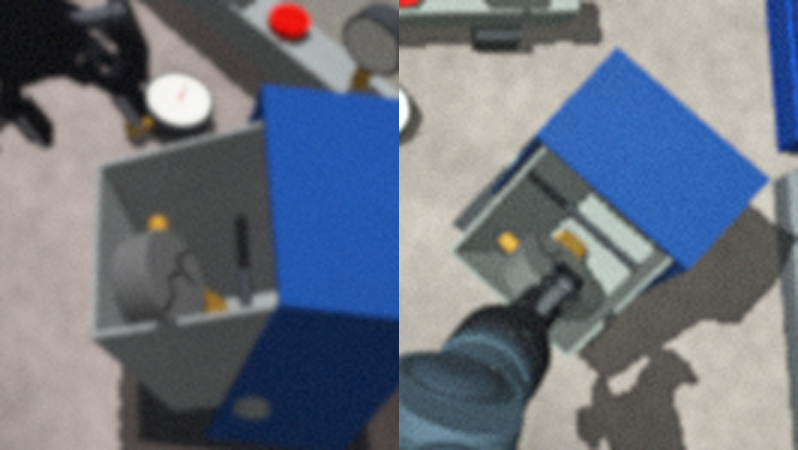

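The regulator lies inside the tub against the front wall, tail to the floor (disc at (160,270) and tail (215,300), left panel). Now I close the gripper and go in front of the lip.

```bash
python3 - <<'E'
from h import *
Rt=tool(yawR(YB)@lean(.56))
for p in([-125,0,300],[-125,0,129],[-92,0,129]): print(tub(p)); go(tub(p),Rt)
E
```

```text
[468.56860078 -62.57740569 254.98590123]
shift cm [ 7.900e-01 -1.137e+01 -1.000e-02] turn [-0.003  0.001  0.   ] q [-0.21 -0.07 -0.43  0.73 -0.29  2.07] t 8.28
[ 533.24394859 -126.3559615   110.10527725]
shift cm [  0.8  -11.32  17.09] turn [-0.003  0.001  0.   ] q [-0.21 -0.07 -0.43  0.73 -0.29  2.07] t 8.28
[ 553.1517829  -145.98775267  127.63442178]
shift cm [ 0.8  -8.02 17.08] turn [-0.003  0.001  0.   ] q [-0.21 -0.07 -0.43  0.73 -0.29  2.07] t 8.28
```

Emit:
apply_moves(
  steps=[
    [[0.8,-4,0],[0,0,0]],
    [[0.8,-8,0],[0,0,0]],
    [[0.8,-11.5,0],[0,0,0]],
    [[0.8,-11.5,5],[0,0,0]],
    [[0.8,-11.5,10],[0,0,0]],
    [[0.8,-11.5,15],[0,0,0]],
    [[0.8,-11.5,17],[0,0,0]],
    [[0.8,-11.5,17],[0,0,0]],
  ],
  grip=-1,
  newtons=40,
)

```text
time: 9.28
tcp_pos: [530.6, -125.3, 108.3]
eef_rot: [0.887, 0.371, 0.104, 0.253]
ft_force: [0.2, -0.6, 0.1]
width: -0.005
gripper_force: 0.0
```

```bash
python3 - <<'E'
from h import *
Rt=tool(yawR(YB)@lean(.56))
for p in([-125,0,129],[-92,0,129]): go(tub(p),Rt)
s=shot('scene','s5.png');t=shot('top','t5.png')
c=lambda im,x,y,w,h,k: cv2.resize(im[y:y+h,x:x+w],(w*k,h*k),interpolation=cv2.INTER_CUBIC)
cv2.imwrite('pics/c5.png',np.hstack([c(s,280,170,133,150,3),c(t,310,115,133,150,3)]))
E
```

```text
shift cm [ 0.11  0.32 -0.02] turn [-0.006  0.003  0.   ] q [-0.19  0.14 -0.81  0.15 -0.3   2.09] t 9.28
shift cm [ 0.11  3.62 -0.04] turn [-0.006  0.003  0.   ] q [-0.19  0.14 -0.81  0.15 -0.3   2.09] t 9.28
```

View pics/c5.png

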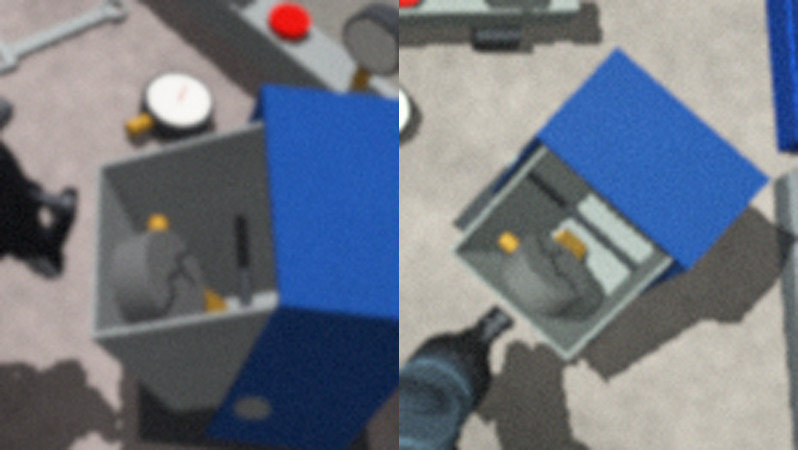

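The closed gripper (490,320, right panel) is in front of the lip's middle, regulator still inside. Now push.

Emit:
apply_moves(
  steps=[
    [[0,1,0],[0,0,0]],
    [[0,2,0],[0,0,0]],
    [[0,3,0],[0,0,0]],
    [[0,3.7,0],[0,0,0]],
    [[0,4.4,-0.4],[0,0,0]],
    [[0,5.1,-0.8],[0,0,0]],
    [[0,5.8,-1.2],[0,0,0]],
    [[0,6.5,-1.6],[0,0,0]],
  ],
)

```text
time: 10.38
tcp_pos: [560.2, -152.1, 154.3]
eef_rot: [0.887, 0.375, 0.104, 0.247]
ft_force: [-11.1, 15.1, 0.9]
width: -0.0
gripper_force: 8.1
```

Emit:
apply_moves(
  steps=[
    [[0,0.7,-0.3],[0,0,0]],
    [[0,1.4,-0.5],[0,0,0]],
    [[0,2.1,-0.7],[0,0,0]],
  ],
)

```text
time: 10.75
tcp_pos: [571.4, -162.9, 173.6]
eef_rot: [0.887, 0.374, 0.105, 0.249]
ft_force: [-17.2, 17.7, 11.1]
width: -0.004
gripper_force: 10.7
```

```bash
python3 - <<'E'
from h import *
s=ctrl.get_state();Rt=R.from_quat(s['eef_rot']).as_matrix()
p=yawR(YB).T@(s['tcp_pos']+Rt@[0,0,14]-pin); print('tip in bin',p, s['ft_force'],np.linalg.norm(s['ft_force']))
E
```

```text
tip in bin [-103.15948883    0.79499642   76.64452518] [-17.22693569  17.67931911  11.08351007] 27.058636942939206
```

Emit:
apply_moves(
  steps=[
    [[0,0.35,0.1],[0,0,0]],
    [[0,0.7,0.2],[0,0,0]],
    [[0,0.7,0.2],[0,0,0]],
  ],
)

```text
time: 11.12
tcp_pos: [578.2, -169.3, 178.1]
eef_rot: [0.887, 0.373, 0.106, 0.251]
ft_force: [-17.3, 15.8, 15.5]
width: -0.001
gripper_force: 10.8
```

```bash
python3 - <<'E'
from h import *
s=ctrl.get_state();Rt=R.from_quat(s['eef_rot']).as_matrix()
p=yawR(YB).T@(s['tcp_pos']+Rt@[0,0,14]-pin); print('tip in bin',p, yawR(YB).T@s['ft_force'])
E
```

```text
tip in bin [-93.77139805   1.05872557  81.14454407] [-23.38177651  -0.92509535  15.49731814]
```

Emit:
apply_moves(
  steps=[
    [[0,0.3,0],[0,0,0]],
    [[0,0.6,0],[0,0,0]],
    [[0,0.6,0],[0,0,0]],
  ],
)

```text
time: 11.5
tcp_pos: [582.7, -173.4, 182.7]
eef_rot: [0.887, 0.373, 0.107, 0.253]
ft_force: [-18.8, 15.3, 18.6]
width: 0.003
gripper_force: 11.8
```

```bash
python3 - <<'E'
from h import *
s=ctrl.get_state();Rt=R.from_quat(s['eef_rot']).as_matrix()
p=yawR(YB).T@(s['tcp_pos']+Rt@[0,0,14]-pin); print('tip in bin',p, yawR(YB).T@s['ft_force'])
s=shot('scene','s6.png');t=shot('top','t6.png')
c=lambda im,x,y,w,h,k: cv2.resize(im[y:y+h,x:x+w],(w*k,h*k),interpolation=cv2.INTER_CUBIC)
cv2.imwrite('pics/c6.png',np.hstack([c(s,280,170,133,150,3),c(t,310,115,133,150,3)]))
E
```

```text
tip in bin [-87.67185687   1.22530027  85.81924182] [-24.11544499  -2.25633127  18.61620462]
```

View pics/c6.png

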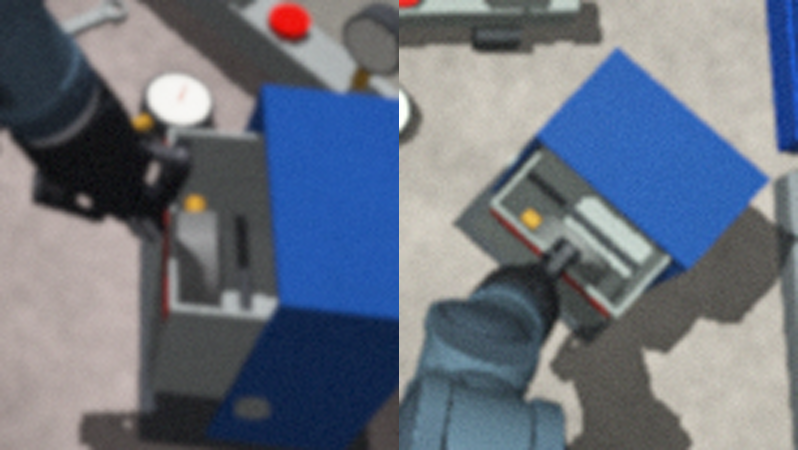

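The tub is nearly upright, with lip corners at (492,203) and (608,318) in the right panel. I'll compute its angle.

```bash
cat >> h.py <<'E'
def ang(zs=(201,204)):  # tip angle from the lip midpoint
    for z in zs:
        L=[yawR(YB).T@(onz('top',(310+(a-399)/3-.3,115+b/3-.3),z)-pin) for a,b in((492,203),(608,318))]
        print(z,L,[np.degrees(np.arctan2(-l[0],z-85)-np.arctan2(77,120)) for l in L])
E
python3 - <<'E'
from h import *
ang()
im=cv2.cvtColor(cv2.imread('pics/top6.png') if 0 else cv2.imread('pics/t6.png'),cv2.COLOR_BGR2HSV)
E
```

```text
201 [array([-83.07564548,  77.71857821, 116.        ]), array([-89.83289467, -74.24771782, 116.        ])] [np.float64(2.922141328169163), np.float64(5.068034254456228)]
204 [array([-83.88071151,  77.65283861, 119.        ]), array([-90.62060693, -73.92318192, 119.        ])] [np.float64(2.4923043175820156), np.float64(4.602977655122476)]
```

Emit:
apply_moves(
  steps=[
    [[0,0.25,0.05],[0,0,0]],
    [[0,0.5,0.1],[0,0,0]],
    [[0,0.5,0.1],[0,0,0]],
  ],
)

```text
time: 11.98
tcp_pos: [586.2, -176.5, 184.9]
eef_rot: [0.886, 0.373, 0.107, 0.253]
ft_force: [-19.6, 17.8, 20.8]
width: 0.001
gripper_force: 13.1
```

Emit:
apply_moves(
  steps=[
    [[0,0.2,0.05],[0,0,0]],
    [[0,0.4,0.1],[0,0,0]],
    [[0,0.4,0.1],[0,0,0]],
  ],
)

```text
time: 12.35
tcp_pos: [586.4, -176.8, 184.9]
eef_rot: [0.887, 0.374, 0.106, 0.25]
ft_force: [-32.1, 27.4, 30.6]
width: -0.002
gripper_force: 21.8
```

At the stop (force jumped, no further motion). Back off.

Emit:
apply_moves(
  steps=[
    [[0,-1,-0.2],[0,0,0]],
    [[0,-3,-1],[0,0,0]],
    [[0,-6,-2],[0,0,0]],
    [[0,-9,-5],[0,0,0]],
    [[0,-10,-10],[0,0,0]],
    [[0,-10,-15],[0,0,0]],
    [[0,-10,-18],[0,0,0]],
    [[0,-10,-18],[0,0,0]],
  ],
)

```text
time: 13.35
tcp_pos: [464.0, -55.1, 288.5]
eef_rot: [0.886, 0.371, 0.11, 0.256]
ft_force: [0.5, -0.1, -0.0]
width: -0.0
gripper_force: 0.0
```

```bash
python3 - <<'E'
from h import *
s=ctrl.get_state(); print(s['tcp_pos'],s['ft_force'])
t=shot('top','t7.png');sc=shot('scene','s7.png')
for n,im in(('top',t),('scene',sc)):
    h=cv2.cvtColor(im,cv2.COLOR_BGR2HSV)
    red=((h[...,0]<8)|(h[...,0]>172))&(h[...,1]>90)&(h[...,2]>50)
    P=np.array([proj(n,tub([-77,y,130],0)) for y in(-75,75)]); lo=(P.min(0)-15).astype(int);hi=(P.max(0)+15).astype(int)
    m=np.zeros_like(red);m[lo[1]:hi[1],lo[0]:hi[0]]=red[lo[1]:hi[1],lo[0]:hi[0]]
    ys,xs=np.nonzero(m);print(n,len(xs))
    if len(xs)>5:
        for z in(190,197): 
            q=np.array([yawR(YB).T@(onz(n,(x,y),z)-pin) for x,y in zip(xs,ys)]); print(z,'strip x',q[:,0].mean().round(1),q[:,0].std().round(1))
    # ochre (stub/tail) inside the tub
    o=(h[...,0]>12)&(h[...,0]<28)&(h[...,1]>130)&(h[...,2]>60)
    P=np.array([proj(n,tub([x,y,141],0)) for x in(-77,77)for y in(-75,75)]);lo=P.min(0).astype(int);hi=P.max(0).astype(int)
    ys,xs=np.nonzero(o[lo[1]:hi[1],lo[0]:hi[0]]); 
    if len(xs): print('brass px',len(xs),xs.mean()+lo[0],ys.mean()+lo[1])
    # displacement of the rest
d=cv2.imread('pics/top0.png')
for nm,a,b in(('green',(35,80),80),):
    f=lambda im:np.array(np.nonzero((lambda h:(h[...,0]>a[0])&(h[...,0]<a[1]+10)&(h[...,1]>b))(cv2.cvtColor(im,cv2.COLOR_BGR2HSV))[180:260,235:300]))
    print(nm,f(d).mean(1),f(t).mean(1))
E
```

```text
[464.0477369  -55.12990802 288.47393819] [ 0.54992248 -0.14131663 -0.02271533]
top 104
190 strip x -80.2 1.7
197 strip x -82.0 1.7
brass px 22 354.59090909090907 186.22727272727272
scene 121
190 strip x -77.8 1.5
197 strip x -79.0 1.5
brass px 30 345.9 237.03333333333333
green [34.63065327 27.54522613] [34.6056701  27.36082474]
```

```bash
python3 - <<'E'
from h import *
q,e=tri((345.9,237.0),(354.6,186.2)); print(yawR(YB).T@(q-pin)+[0,0,21],e)
print(ctrl.job_done())
E
```

```text
[-50.69381007  41.39758445  92.43701961] 1.435059525839975
the job is handed in; nothing more can be done
None
```

The job is handed in: the cracked grey regulator is inside the tub and let go, the tub is upright against its stop, and the green regulator is unmoved in its dock. The other loose things were not measured again at the end, and no verdict was returned.

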